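# Zero the photometer

## Task

Zero the bench photometer: first turn its selector knob so that the pointer stands on the raised index mark and let go of it, then draw the stylus from its stand, reach its thin end through the round hole in the top panel and press the recessed button fully down without forcing it. Touch the button only with the stylus, leave the selector on its mark and the cup, bottle and tweezers where they are, and finish still gripping the upright stylus and holding the button down.

Things in the scene. Friction and masses are not known exactly. Their poses are not given: they have to be found in the camera images.
- photometer: Fixed bench instrument, a white-topped grey box 120 (its x) x 190 (its y) x 62 mm; origin at the centre of its underside on the bench, z up, x away from the robot at yaw 0. Its top panel is level, 62 mm above the bench. On the panel: the selector knob (left, at x +5, y +50 mm), the round hole with a steel rim (right, at x +5, y -45 mm), a flat display window (far right), and near the front edge a square 14 mm cuvette well at x -38, y 0 mm that is not used.
- selector_grip (a point): Grip point of the selector knob, on its axis, 26 mm above the panel. The knob is an upright black bar 42 mm long, 12 mm thick, its top 34 mm above the panel, on a flat skirt 3 mm high and 41 mm across. The point's x axis runs along the bar towards the pointer end (white line on that half of its top and down its end); pinch the bar across its 12 mm thickness (the point's y).
- selector (a joint): Angle of the selector knob in rad: 0 with the pointer on the index mark (pointer along the photometer's +x), positive anticlockwise seen from above; stops at -1.6 and 1.6. It starts anticlockwise of the mark; turn it clockwise. It stays where it is left (friction about 0.03 N m).
- index_mark (a point): The index mark: a raised black bar 14 x 4 mm on the panel, pointing at the knob, on the side of the knob away from the robot (34 mm from the knob's axis along the photometer's +x); the other marks are small flat dots. The point is its centre.
- aperture (a point): Centre of the mouth of the round hole, at the top of its steel rim (rim 25 mm across, 1.5 mm above the panel). The hole is 18 mm wide and straight down; the button's cap fills its bottom.
- button_top (a point): Centre of the top of the recessed button: a black cap 16 mm across, 22 mm below the panel when up; it sinks 5 mm when fully down.
- zero_button (a joint): How far the button is pressed, m: 0 up, 0.005 fully down (a stop). Spring return: about 1 N to start it, about 4 N to reach the stop.
- stylus_grip (a point): Centre of the stylus's handle. The stylus is loose (about 40 g), stands upright in its stand, 115 mm long in all: a round grey handle 16 mm across and 60 mm long above a thin round steel shaft 7 mm across and 55 mm long with a blunt tip. The point is 30 mm above the handle's shoulder, 30 mm below its top and 85 mm above the tip; its z axis points along the stylus, up at the start.
- stylus_tip (a point): The stylus's lower end, 85 mm below the handle's centre.
- stylus: The stylus as a whole; origin at its tip, z along it towards the handle.
- stand: Fixed grey block 56 x 56 x 62 mm, origin at the centre of its underside; the stylus's shaft hangs in a vertical 11 mm hole in the middle of its top and the handle's shoulder rests on that top, 62 mm above the bench. Draw the stylus straight up at least 60 mm.
- sample_cup: Bystander: sample cup with lid, 60 x 60 x 56 mm, loose; origin at the centre of its underside.
- bottle: Bystander: small reagent bottle, 38 mm across, 82 mm high, loose; origin at the centre of its underside.
- forceps: Bystander: steel tweezers lying flat, 128 mm long (their y), 17 mm wide, 9 mm high, loose; origin at the middle of the underside.

How it is judged (in metres and radians):
On the way, in this order (a step that is already met when the one before it is completed fails the run):
1. the selector's pointer stands on the index mark and the knob has been let go (value of joint selector between -0.12 and 0.12 rad and contact force between the fingers and selector below 0.2 N), for 0.2 s.
2. the stylus has been drawn out of its stand by the gripper (z of stylus_tip in the frame of stand above 0.066 m and contact force between the fingers and stylus above 1 N and value of joint selector between -0.12 and 0.12 rad), for 0.1 s.
At the end, for the whole second after the job is handed in: Button down more than 4 of 5 mm, pushed with over 2 N by the stylus, whose tip is within 9 mm of the hole's axis; fingers grip the stylus (upright within 15 degrees, handle centre over 100 mm high) and do not touch the button; selector within 0.12 rad of the index mark (value of joint zero_button above 0.004 m and contact force between stylus and zero_button above 2 N and contact force between the fingers and zero_button below 0.1 N and contact force between the fingers and stylus above 2 N and horizontal distance between stylus_tip and aperture below 0.009 m and angle between stylus's own z axis and vertical below 0.26 rad and height (world z) of stylus_grip above 0.1 m and value of joint selector between -0.12 and 0.12 rad); the arm keeps its last pose, push and grip.
It fails at once if the button is pressed while the selector is off the index mark (value of joint zero_button above 0.002 m and not (value of joint selector between -0.12 and 0.12 rad)).
It fails at once if the button is touched by the fingers (contact force between the fingers and zero_button above 0.5 N).
It fails at once if the button is forced (more than 50 N) (contact force between stylus and zero_button above 50 N).
It fails at once if the cup, the bottle or the tweezers are moved by more than 20 mm (distance of any of sample_cup, bottle, forceps from where it was at the start of the episode above 0.02 m).
It also fails if it takes over 53 s, if anything falls off the work surface, if the arm or the gripper's body presses on something with over 40 N, if the wrist force passes 120 N, or if a joint passes its speed limit or range.

## Robot

A 6-joint arm with a two-finger parallel gripper is mounted at the origin on the work surface; the furniture and walls round the work are solid. World frame = base frame: x ahead of the robot, y to its left, z up, the work surface at z = 0. Lengths are in mm, angles in degrees, forces in N, time in s.
With the tool pointing down it reaches from about 350 to 850 mm from the base axis. Payload 8.1 kg.
Tool frame: the origin (TCP) lies midway between the tips of the shut fingers; the grasp point (between the pads) lies 19 mm behind it; z points along the fingers, y is the line along which they close (so a half turn about z gives the same grasp; the last joint's range is limited). The gripper opens to 85 mm and grips with 20 to 120 N. Pads are 22 mm wide; open, the fingers measure 114 mm over their backs; the gripper's body (76 mm by 85 mm) begins 54 mm behind the grasp point. The pads swing forward as they close: fully open they stand 13 mm farther back than shut.
Start: joints at [-68.148, 7.471, 85.268, -0, 87.261, -4.893], TCP at [270.038, -535.803, 231.292] pointing down, gripper open.
Joint ranges: [-169.43, 169.43], [-51.17, 129.36], [1.28, 143.12], [-76.62, 256.62], [0, 156.53], [-152.29, 152.29]. Speed limits (degrees/s): [136.94, 136.94, 159.86, 180, 180, 180].

## Interface

Orientations are given as [roll, pitch, yaw] about the fixed x, y, z axes, in that order (R = Rz(yaw) Ry(pitch) Rx(roll)).
In Python, from bench import r gives the robot as it stands. The module is installed in compiled form; this text tells all that it offers.
- The arm moves only by the tool jog_arm, never from a script. Its argument "rows" is a list of rows, each a list of 2 entries, a list of its own where there are three numbers: the shift along the tool's x, y, z in mm, then the turn, a rotation vector about the tool's x, y, z in rad. A call has 1 to 10 rows; each row is the pose to reach, as a shift and turn from the pose commanded when the call began, along the tool's axes at that moment; what a row does not reach only later rows make up. A row lasts 1/10 s, in which the tool goes at most 50 mm and 8.59 degrees, less where a joint would pass 70% of its speed; a pose out of reach is approached as far as the arm can. A call with a gripper value outside its range is refused whole. "grip" is the finger opening in mm, from 0 to 85.4, set as the call begins (left out, the last holds). The fingers move at their own pace and stop on an object; "force" is the grip in N (left out, the last holds). Time passes only in rows, so rows that repeat a pose let the fingers close. It gives the time, the measured TCP pose, the force, the opening and the grip force at its end, in the units of the state.
- r.sense(): the state, without advancing time (a new reading comes with each control period).
- r.snapshot(name): name is "side" or "top" or "wrist"; returns (picture, depth): 384x512x3 uint8, blue, green, red; 384x512 float32, mm along the optical axis (not along the pixel's ray), 0 where there is no reading.
- r.camera_params(name): a dict with "fx", "fy", "cx", "cy" (pixels), "pose" (4x4, takes a point from camera to world coordinates); the wrist camera has in their place "tool_from_camera" (4x4, takes a point from camera to tool coordinates, whose origin is the TCP and whose axes are the flange's). Camera axes: x right, y down, z forward; pixel columns grow to the right and rows downward; lengths in mm; the calibration is good to about 2 mm. A picture is of the moment at which its call begins: read the wrist's pose just before it. camera_params takes no time and is no camera call.
- r.hand_in(): hands the job in; it is judged then, once.
The state is a dict: "time": time; "joint_pos": joint angles; "qd": joint speeds; "joint_efforts": joint torques, N m; "tool_pos": TCP position; "tcp_rot": TCP orientation; "ft_force": force on the tool from outside, world axes, zero at the start; "wrist_torque": the same for the moment, N m; "finger_gap": finger opening in mm; "grip_force": force on a finger pad.
Only numpy, scipy, OpenCV 4.12 (cv2) and the standard library are available. Lean on these libraries where they do the work, as an engineer would, in place of code of your own. Each camera call takes 0.05 s, during which the arm holds its last target. There are 200 camera calls.

## Working session

There is one attempt and no reset: what is moved stays moved. The work goes in short steps, Python scripts to look and compute and a tool call to move; the robot and the scene stay as the last step left them, time stands still between calls to the robot, and variables do not carry over. Pictures are saved under pics/ and viewed, at most 10 in all, crops included, and the job is handed in when it is done.

Besides the shell and the picture viewer there is one more tool, called after "Request:" in YAML: its name, and indented under it one key for each argument. jog_arm: Moves the arm, as the interface text tells. Its arguments: {"type":"object","properties":{"rows":{"type":"array"},"grip":{"type":"number"},"force":{"type":"number"}},"required":["rows"]}

```bash
mkdir -p pics
python3 - <<'E'
from bench import r
import cv2,numpy as np
s=r.sense();print(s)
for n in("top","side"):
    p,d=r.snapshot(n);cv2.imwrite(f"pics/{n}0.png",p);np.save(f"{n}_d0.npy",d)
    c=r.camera_params(n);print(n,c)
print(r.camera_params("wrist"))
E
```

```text
{'time': 0.0, 'joint_pos': array([-6.81490299e+01,  7.51473653e+00,  8.53299941e+01, -9.24119532e-04,
        8.72632606e+01, -4.89027959e+00]), 'qd': array([-0.05475804, -0.08618405,  0.03373322,  0.02131211,  0.01793415,
        0.03104152]), 'joint_efforts': array([ 9.39514430e-04, -5.69403577e+01, -5.00544798e+01, -2.60782781e-04,
        1.50317472e-02, -3.47978585e-06]), 'tool_pos': array([ 269.8067521 , -535.28151262,  230.24147679]), 'tcp_rot': array([-1.79892323e+02, -8.28639787e-03,  2.67412869e+01]), 'ft_force': array([-0.28536117,  0.32747549, -0.17583244]), 'wrist_torque': array([ 0.03638101, -0.01196533,  0.06192341]), 'grip_force': 0.0, 'finger_gap': 84.99825728566661}
top {'fx': 492.9867567655503, 'fy': 492.9867567655503, 'cx': 252.81051282487755, 'cy': 184.24313154187894, 'pose': array([[ 5.94760653e-02, -9.75878765e-01,  2.10055310e-01,
         1.43929963e+02],
       [-9.98223070e-01, -5.73751860e-02,  1.60869766e-02,
        -4.15512771e+00],
       [-3.64697644e-03, -2.10638846e-01, -9.77557147e-01,
         1.41570585e+03],
       [ 0.00000000e+00,  0.00000000e
[... 275 characters left out ...]
, -7.76433599e-02,  1.10357792e-01,
        -1.06225004e+02],
       [ 2.12650717e-02, -7.17787981e-01, -6.95936931e-01,
         8.48790516e+02],
       [ 0.00000000e+00,  0.00000000e+00,  0.00000000e+00,
         1.00000000e+00]])}
{'fx': 339.74171852519055, 'fy': 339.74171852519055, 'cx': 261.10639573294253, 'cy': 190.26938569161837, 'tool_from_camera': array([[ 4.69474570e-04, -9.65521179e-01, -2.60324091e-01,
         6.62934564e+01],
       [ 9.99999813e-01,  3.51147580e-04,  5.01044893e-04,
         2.96112575e-01],
       [-3.92357282e-04, -2.60324277e-01,  9.65521163e-01,
        -1.42197661e+02],
       [ 0.00000000e+00,  0.00000000e+00,  0.00000000e+00,
         1.00000000e+00]])}
```

View pics/top0.png

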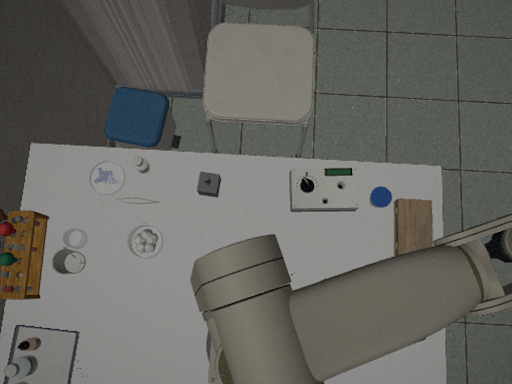

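View pics/side0.png

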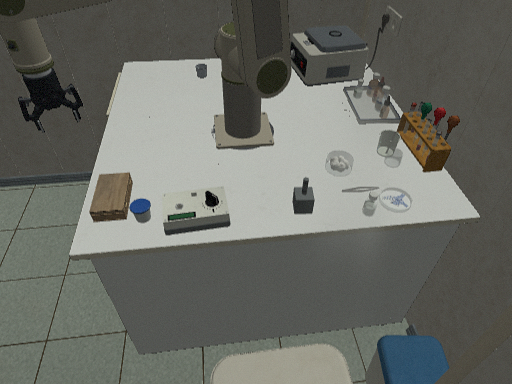

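The top view shows the photometer around (324,190), the knob near (307,185), the hole near (341,185) and the stand and stylus near (208,183). The side view shows the same layout. I'll enlarge these areas to measure them.

```bash
cat > h.py <<'E'
from bench import r
import cv2,numpy as np
def hit(c,uv,z,T=None):
    "pixel -> world point on plane z"
    P=c.get("pose") if T is None else T
    d=P[:3,:3]@np.array([(uv[0]-c["cx"])/c["fx"],(uv[1]-c["cy"])/c["fy"],1])
    return P[:3,3]+d*(z-P[2,3])/d[2]
E
python3 - <<'E'
import cv2,numpy as np
t=cv2.imread("pics/top0.png")
a=cv2.resize(t[155:220,280:370],None,fx=8,fy=8,interpolation=cv2.INTER_CUBIC)  # 720x520
cv2.imwrite("pics/c1.png",a)
s=cv2.imread("pics/side0.png")
b=cv2.resize(s[170:235,155:235],None,fx=5,fy=5,interpolation=cv2.INTER_CUBIC) #400x325
c=cv2.resize(s[170:235,275:335],None,fx=5,fy=5,interpolation=cv2.INTER_CUBIC) #300
e=cv2.resize(t[165:205,190:230],None,fx=6,fy=6,interpolation=cv2.INTER_CUBIC) #240x240
o=np.zeros((570,705,3),np.uint8);o[:325,:400]=b;o[:325,400:700]=c;o[328:568,:240]=e
cv2.imwrite("pics/c2.png",o)
E
```

```text
(no output)
```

View pics/c1.png

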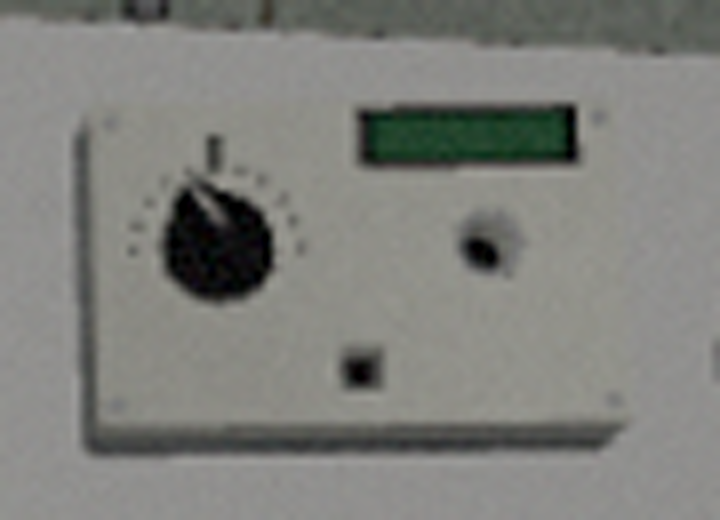

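View pics/c2.png

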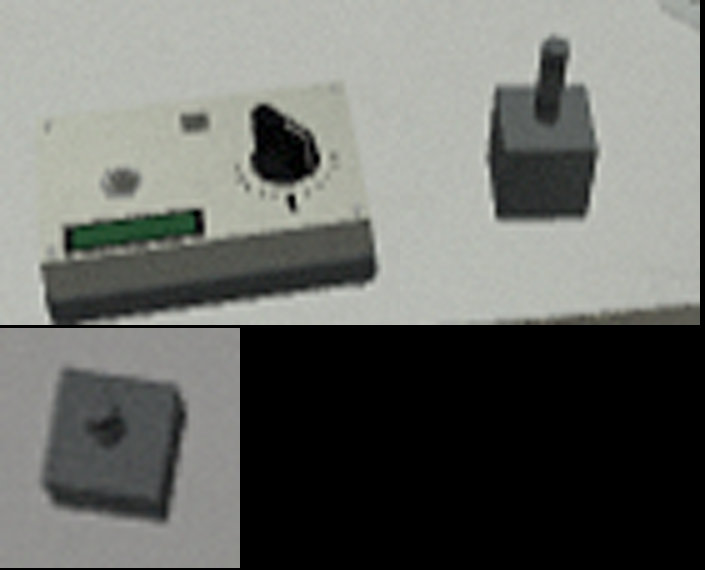

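```bash
cat > m.py <<'E'
from h import *
ct,cs=r.camera_params("top"),r.camera_params("side")
T=lambda x,y:(280+(x+.5)/8-.5,155+(y+.5)/8-.5)
S=lambda x,y:(155+(x+.5)/5-.5,170+(y+.5)/5-.5)
S2=lambda x,y:(275+(x-400+.5)/5-.5,170+(y+.5)/5-.5)
L=np.array([[39,50],[5,-45],[-38,0]])
def rigid(L,W):
    l,w=L-L.mean(0),W-W.mean(0)
    a=np.arctan2((l[:,0]*w[:,1]-l[:,1]*w[:,0]).sum(),(l*w).sum())
    R=np.array([[np.cos(a),-np.sin(a)],[np.sin(a),np.cos(a)]]);t=W.mean(0)-R@L.mean(0)
    return a,R,t,np.linalg.norm(L@R.T+t-W,axis=1)
if __name__=="__main__":
  for nm,c,F,P in(("top",ct,T,[(214,152),(492,243),(361,369)]),("side",cs,S,[(291,203),(122,183),(195,122)])):
    W=np.array([hit(c,F(*p),62.5)[:2] for p in P])
    a,R,t,e=rigid(L,W)
    print(nm,np.degrees(a),t,e.round(1),"knob",R@[5,50]+t,"hole",R@[5,-45]+t)
  print("pointer end", hit(ct,T(193,180),96)[:2],hit(cs,S(312,150),96)[:2])
  print("stylus top side",hit(cs,S2(555,45),122), "base side",hit(cs,S2(547,120),62))
  E=lambda x,y:(190+(x+.5)/6-.5,165+(y-328+.5)/6-.5)
  print("stylus top top",hit(ct,E(114,412),122),hit(ct,E(100,430),62))
  print("stand corners",[hit(ct,E(*p),62)[:2].round(0) for p in((63,370),(180,385),(166,500),(45,483))])
  print("stand corners side",[hit(cs,S2(*p),62)[:2].round(0) for p in((499,88),(584,88),(595,150),(492,146))])
E
python3 m.py
```

```text
top 3.5772023915302245 [ 438.51757722 -183.26164838] [0.3 1.6 1.4] knob [ 440.38816506 -133.04709968] hole [ 446.31553867 -227.86200485]
side 3.922090038517947 [ 440.0736355  -183.69822531] [0.7 0.3 0.4] knob [ 441.64192858 -133.47332654] hole [ 448.13992256 -228.25083481]
pointer end [ 455.83988172 -120.70525685] [ 466.9204676  -117.24166011]
stylus top side [435.80190676 143.25561298 122.        ] base side [437.46842362 144.30679104  62.        ]
stylus top top [430.48907517 136.91787353 122.        ] [434.76422976 149.33768127  62.        ]
stand corners [array([463., 169.]), array([459., 113.]), array([403., 116.]), array([408., 173.])]
stand corners side [array([407., 121.]), array([412., 173.]), array([466., 167.]), array([455., 107.])]
```

Request:
jog_arm:
  rows:
    - [[33,-24,0],[0,0,0]]
    - [[66,-48,0],[0,0,0]]
    - [[99,-72,0],[0,0,0]]
    - [[132,-96,0],[0,0,0]]
    - [[165,-120,0],[0,0,0]]
    - [[198,-144,0],[0,0,0]]
    - [[231,-168,0],[0,0,0]]
    - [[264,-192,0],[0,0,0]]
    - [[297,-216,0],[0,0,0]]
    - [[327,-238,0],[0,0,0]]
  grip: 60

```text
time: 1.1
tool_pos: [455.3, -174.2, 231.0]
tcp_rot: [-180.0, 0.0, 26.8]
ft_force: [0.3, -0.9, 0.4]
finger_gap: 60.1
grip_force: 0.0
```

Request:
jog_arm:
  rows:
    - [[0,0,0],[0,0,0]]
    - [[0,0,0],[0,0,0]]
    - [[0,0,0],[0,0,0]]

```text
time: 1.4
tool_pos: [454.5, -176.8, 231.0]
tcp_rot: [-180.0, 0.0, 26.7]
ft_force: [0.5, 0.1, 0.7]
finger_gap: 59.8
grip_force: 0.0
```

```bash
cat > w.py <<'E'
from h import *
import sys,pickle
from scipy.spatial.transform import Rotation as Ro
def look(n):
    s=r.sense();c=r.camera_params("wrist");p,d=r.snapshot("wrist")
    T=np.eye(4);T[:3,:3]=Ro.from_euler("xyz",s["tcp_rot"],degrees=True).as_matrix();T[:3,3]=s["tool_pos"]
    c["pose"]=T@c["tool_from_camera"]
    pickle.dump((c,p,d),open(n+".pkl","wb"));cv2.imwrite(f"pics/{n}.png",p)
    print(s["time"],s["tool_pos"],s["tcp_rot"],s["joint_pos"].round(1))
if __name__=="__main__": look(sys.argv[1])
E
python3 w.py w1
```

```text
1.4 [ 454.49306891 -176.79999344  231.03378811] [-1.79994839e+02  3.78287864e-02  2.67196011e+01] [-27.3 -10.1 102.6  -0.   87.5  36. ]
```

View pics/w1.png

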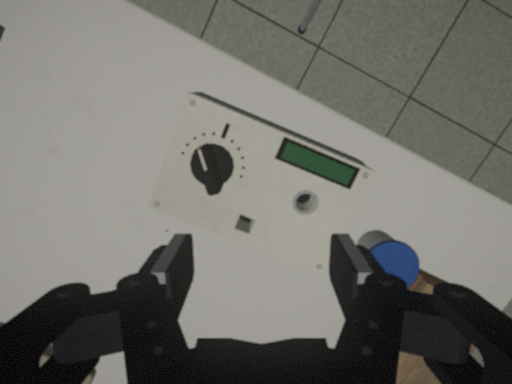

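The wrist view shows the index mark at about (226,130), hole (306,202), well (244,224) and knob (212,164), with the pointer line running from about (199,149) to (206,171).

Run:
```python
import cv2
t=cv2.imread("pics/w1.png")
cv2.imwrite("pics/c3.png",cv2.resize(t[115:235,175:325],None,fx=5,fy=5,interpolation=cv2.INTER_CUBIC))
```

```text
(no output)
```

View pics/c3.png

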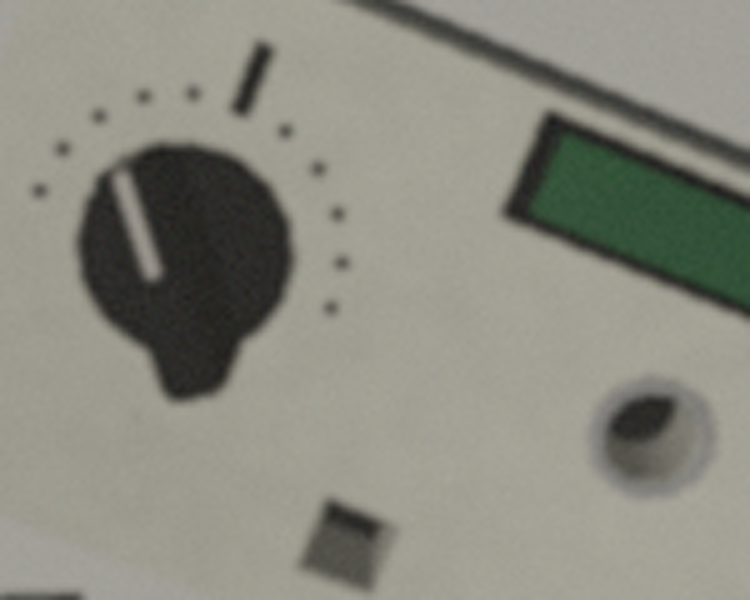

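Run:
```python
from m import *; import pickle
c,p,d=pickle.load(open("w1.pkl","rb"))
F=lambda x,y:(175+(x+.5)/5-.5,115+(y+.5)/5-.5)
W=np.array([hit(c,F(*q),z)[:2] for q,z in(((253,79),62.5),((653,437),63.5),((351,546),62),((187,250),65))])
a,R,t,e=rigid(np.vstack([L,[5,50]]),W);print(np.degrees(a),t,e,"knob",R@[5,50]+t,W[3],"hole",R@[5,-45]+t,W[1])
l=[hit(c,F(*q),96)[:2] for q in((120,172),(154,280))];v=l[0]-l[1];print(l,np.degrees(np.arctan2(v[1],v[0])))
i=[hit(c,F(*q),63)[:2] for q in((265,45),(241,112))];v=i[0]-i[1];print("idx yaw",np.degrees(np.arctan2(v[1],v[0])))
```

```text
4.168856927163976 [ 439.45047411 -183.46883889] [0.29448828 0.26356207 0.09226801 0.33325961] knob [ 440.80243996 -133.23765148] [ 441.0930579  -133.40075629] hole [ 447.70856916 -227.98629464] [ 447.78109743 -227.73290834]
[array([ 455.27752709, -119.60485037]), array([ 441.33640569, -131.99741873])] 41.634596431750836
idx yaw 5.447286986062493
```

Request:
jog_arm:
  rows:
    - [[4,-22,20],[0,0,-0.13]]
    - [[7.5,-44.9,40],[0,0,-0.26]]
    - [[7.5,-44.9,65],[0,0,-0.26]]
    - [[7.5,-44.9,90],[0,0,-0.26]]
    - [[7.5,-44.9,90],[0,0,-0.26]]
    - [[7.5,-44.9,90],[0,0,-0.26]]

```text
time: 2.05
tool_pos: [440.9, -133.4, 141.5]
tcp_rot: [-180.0, 0.0, 41.5]
ft_force: [0.2, -0.1, 0.3]
finger_gap: 60.0
grip_force: 0.0
```

Request:
jog_arm:
  rows:
    - [[0,0,20],[0,0,0]]
    - [[0,0,40],[0,0,0]]
    - [[0,0,60],[0,0,0]]
    - [[0,0,71],[0,0,0]]
    - [[0,0,71],[0,0,0]]
    - [[0,0,71],[0,0,0]]

```text
time: 2.65
tool_pos: [442.2, -133.2, 71.6]
tcp_rot: [179.9, -0.0, 41.6]
ft_force: [-0.7, -0.6, -1.1]
finger_gap: 60.0
grip_force: 0.0
```

Close on the bar gently.

Request:
jog_arm:
  rows:
    - [[0,0,0],[0,0,0]]
    - [[0,0,0],[0,0,0]]
    - [[0,0,0],[0,0,0]]
    - [[0,0,0],[0,0,0]]
    - [[0,0,0],[0,0,0]]
    - [[0,0,0],[0,0,0]]
    - [[0,0,0],[0,0,0]]
    - [[0,0,0],[0,0,0]]
  grip: 5
  force: 25

```text
time: 3.45
tool_pos: [441.2, -131.9, 71.0]
tcp_rot: [-179.9, -0.0, 41.7]
ft_force: [-5.0, 5.9, 9.0]
finger_gap: 11.2
grip_force: 28.9
```

Request:
jog_arm:
  rows:
    - [[0,0,0],[0,0,0.09]]
    - [[0,0,0],[0,0,0.18]]
    - [[0,0,0],[0,0,0.28]]
    - [[0,0,0],[0,0,0.38]]
    - [[0,0,0],[0,0,0.48]]
    - [[0,0,0],[0,0,0.57]]
    - [[0,0,0],[0,0,0.655]]
    - [[0,0,0],[0,0,0.655]]
    - [[0,0,0],[0,0,0.655]]
    - [[0,0,0],[0,0,0.655]]

```text
time: 4.45
tool_pos: [441.6, -132.9, 71.0]
tcp_rot: [180.0, -0.0, 4.2]
ft_force: [-2.7, 0.3, 6.0]
finger_gap: 11.6
grip_force: 28.4
```

Request:
jog_arm:
  rows:
    - [[0,0,0],[0,0,0]]
    - [[0,0,0],[0,0,0]]
    - [[0,0,0],[0,0,0]]
    - [[0,0,0],[0,0,0]]
    - [[0,0,0],[0,0,0]]
  grip: 55

```text
time: 4.95
tool_pos: [441.4, -132.6, 70.2]
tcp_rot: [-180.0, 0.0, 4.1]
ft_force: [0.9, 0.3, 0.7]
finger_gap: 55.3
grip_force: 0.0
```

Request:
jog_arm:
  rows:
    - [[0,0,-20],[0,0,0]]
    - [[0,0,-50],[0,0,0]]
    - [[0,0,-90],[0,0,0]]
    - [[-20,0,-130],[0,0,0]]
    - [[-20,0,-150],[0,0,0]]
    - [[-20,0,-150],[0,0,0]]
    - [[-20,0,-150],[0,0,0]]

```text
time: 5.65
tool_pos: [421.7, -134.2, 220.4]
tcp_rot: [180.0, -0.0, 4.1]
ft_force: [0.0, 0.2, -0.9]
finger_gap: 55.0
grip_force: 0.0
```

```bash
python3 w.py w2
python3 - <<'E'
from m import *;import pickle
c,p,d=pickle.load(open("w2.pkl","rb"))
P=np.linalg.inv(c["pose"])@np.array([441,-133.3,80,1]);u=int(c["fx"]*P[0]/P[2]+c["cx"]);v=int(c["fy"]*P[1]/P[2]+c["cy"])
u0,v0=max(u-60,0),max(v-50,0);print(u,v,u0,v0)
cv2.imwrite("pics/c4.png",cv2.resize(p[v0:v0+100,u0:u0+120],None,fx=5,fy=5,interpolation=cv2.INTER_CUBIC))
E
```

```text
5.65 [ 421.71338155 -134.15437636  220.37276456] [ 1.79975356e+02 -4.93052816e-02  4.11445038e+00] [-24.3 -17.5 109.9   0.   87.5  61.6]
261 156 201 106
```

View pics/c4.png

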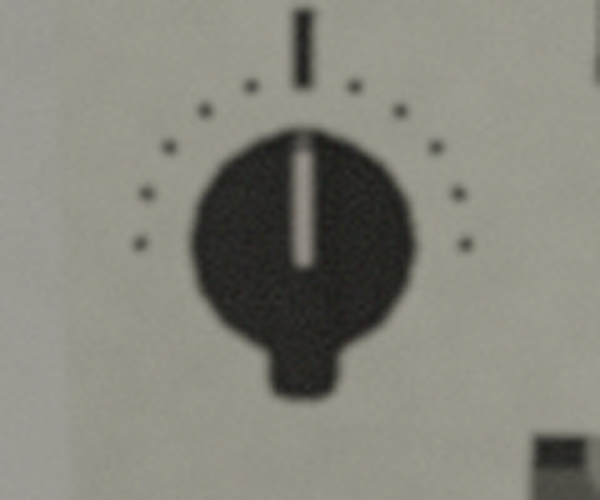

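The pointer line (column 303) is aligned with the index mark (column 303). Next is the stylus.

Request:
jog_arm:
  rows:
    - [[4,-35,0],[0,0,0]]
    - [[9,-75,0],[0,0,0]]
    - [[14,-120,0],[0,0,0]]
    - [[19,-165,0],[0,0,0]]
    - [[24,-210,0],[0,0,0]]
    - [[29,-250,0],[0,0,0]]
    - [[33,-275,0],[0,0,0]]
    - [[33,-275,0],[0,0,0]]
    - [[33,-275,0],[0,0,0]]

```text
time: 6.6
tool_pos: [433.7, 142.7, 218.4]
tcp_rot: [180.0, 0.2, 4.2]
ft_force: [0.3, -0.4, 0.4]
finger_gap: 55.2
grip_force: 0.0
```

```bash
python3 w.py w3
```

```text
6.6 [433.71439533 142.73131616 218.43305442] [179.95430632   0.19299043   4.221943  ] [ 11.8 -14.8 107.9  -0.   87.1  97.6]
```

View pics/w3.png

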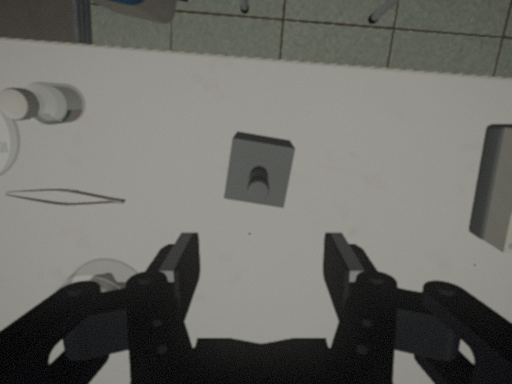

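Run:
```python
from h import *;import pickle
c,p,d=pickle.load(open("w3.pkl","rb"))
print(hit(c,(259,188),122),hit(c,(260,171),62),np.mean([hit(c,q,62) for q in((237,138),(293,147),(284,207),(225,198))],0), d[186:191:2,255:265:3])
s=r.sense();T=s["tool_pos"];print(T,s["tcp_rot"])
```

```text
[437.06149281 144.25695209 122.        ] [436.92868441 143.61982408  62.        ] [434.8727336  143.71043502  62.        ] [[246.21758 246.2789  246.85126 247.23264]
 [246.95796 247.38838 246.6544  246.11368]
 [246.89517 247.57191 247.2982  246.11218]]
[433.95805864 142.11801589 218.78428985] [1.79955418e+02 1.55250400e-01 4.14597816e+00]
```

Request:
jog_arm:
  rows:
    - [[2,-1,20],[0,0,0]]
    - [[2,-1,45],[0,0,0]]
    - [[2,-1,75],[0,0,0]]
    - [[2,-1,100],[0,0,0]]
    - [[2,-1,120],[0,0,0]]
    - [[2,-1,135],[0,0,0]]
    - [[2,-1,143],[0,0,0]]
    - [[2,-1,143],[0,0,0]]

```text
time: 7.45
tool_pos: [435.6, 142.6, 75.9]
tcp_rot: [180.0, 0.2, 4.0]
ft_force: [-0.5, -0.3, 0.5]
finger_gap: 54.9
grip_force: 0.0
```

Request:
jog_arm:
  rows:
    - [[0,0,0],[0,0,0]]
    - [[0,0,0],[0,0,0]]
    - [[0,0,0],[0,0,0]]
    - [[0,0,0],[0,0,0]]
    - [[0,0,0],[0,0,0]]
    - [[0,0,0],[0,0,0]]
    - [[0,0,0],[0,0,0]]
    - [[0,0,0],[0,0,0]]
  grip: 5
  force: 50

```text
time: 8.25
tool_pos: [437.4, 143.8, 78.2]
tcp_rot: [-180.0, -0.1, 4.1]
ft_force: [0.5, -1.2, 5.7]
finger_gap: 14.7
grip_force: 48.8
```

Request:
jog_arm:
  rows:
    - [[0,0,-10],[0,0,0]]
    - [[0,0,-25],[0,0,0]]
    - [[0,0,-45],[0,0,0]]
    - [[0,0,-65],[0,0,0]]
    - [[0,0,-85],[0,0,0]]
    - [[0,0,-105],[0,0,0]]
    - [[0,0,-115],[0,0,0]]
    - [[0,0,-115],[0,0,0]]

```text
time: 9.05
tool_pos: [437.5, 144.0, 194.1]
tcp_rot: [-180.0, -0.2, 4.1]
ft_force: [-0.7, -0.3, -0.4]
finger_gap: 14.5
grip_force: 48.9
```

Run:
```python
from m import *
s=r.sense();print(s["tool_pos"],s["tcp_rot"],s["finger_gap"],s["grip_force"])
x,y,z=s["tool_pos"]
o=[]
for n,c in(("side",cs),("top",ct)):
    p,d=r.snapshot(n);P=np.linalg.inv(c["pose"])@[x,y,z-30,1]
    u,v=int(c["fx"]*P[0]/P[2]+c["cx"]),int(c["fy"]*P[1]/P[2]+c["cy"]);print(n,u,v,"crop",u-40,v-40)
    for q in((z-10),(z-70)):
        Q=np.linalg.inv(c["pose"])@[x,y,q,1];print("expect",c["fx"]*Q[0]/Q[2]+c["cx"],c["fy"]*Q[1]/Q[2]+c["cy"])
    o.append(cv2.resize(p[v-40:v+40,u-40:u+40],None,fx=5,fy=5,interpolation=cv2.INTER_CUBIC))
cv2.imwrite("pics/c5.png",np.hstack(o))
```

```text
[437.49642958 143.99001918 194.05401074] [-1.79973799e+02 -1.66952947e-01  4.11952029e+00] 14.521583008588012 48.88384781777859
side 307 168 crop 267 128
expect 308.2925331008993 162.5870307631201
expect 306.0467020300819 178.44951767544404
top 204 172 crop 164 132
expect 203.8523736727964 170.42170550441253
expect 206.09810419943375 175.72896457871747
```

View pics/c5.png

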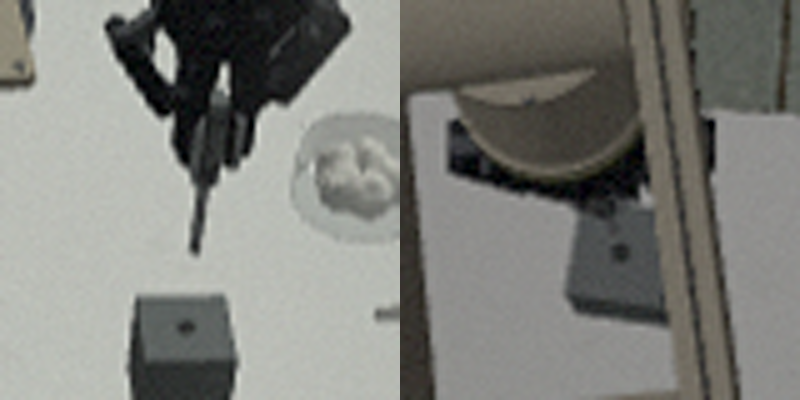

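The side view shows the stylus upright, with its tip at about (305.6,177.6) full-frame against an expected (306.0,178.4). It is on the tool axis. Next I'll carry it over the hole.

Request:
jog_arm:
  rows:
    - [[-1,25,0],[0,0,0]]
    - [[-3,65,0],[0,0,0]]
    - [[-5,110,0],[0,0,0]]
    - [[-7,155,0],[0,0,0]]
    - [[-9,200,0],[0,0,0]]
    - [[-11,245,0],[0,0,0]]
    - [[-13,290,0],[0,0,0]]
    - [[-15,330,0],[0,0,0]]
    - [[-16,360,0],[0,0,0]]
    - [[-16.3,371.7,0],[0,0,0]]

```text
time: 10.15
tool_pos: [445.9, -230.4, 190.5]
tcp_rot: [-179.9, 0.1, 4.0]
ft_force: [0.6, 0.5, -0.5]
finger_gap: 15.0
grip_force: 49.0
```

Request:
jog_arm:
  rows:
    - [[0,0,10],[0,0,0]]
    - [[0,0,25],[0,0,0]]
    - [[0,0,40],[0,0,0]]
    - [[0,0,45],[0,0,0]]
    - [[0,0,45],[0,0,0]]
    - [[0,0,45],[0,0,0]]

```text
time: 10.75
tool_pos: [447.2, -227.7, 147.4]
tcp_rot: [-180.0, -0.0, 4.2]
ft_force: [0.8, -0.3, -0.9]
finger_gap: 15.1
grip_force: 48.9
```

Run:
```python
from m import *
s=r.sense();print(s["tool_pos"],s["tcp_rot"],s["finger_gap"],s["grip_force"])
c=cs;o=[]
p,d=r.snapshot("side");a=cv2.resize(p[160:220,150:230],None,fx=7,fy=7,interpolation=cv2.INTER_CUBIC)
cv2.imwrite("pics/c6.png",a)
for P in([447.8,-227.9,63.5],[*s["tool_pos"][:2],s["tool_pos"][2]-70]):
    Q=np.linalg.inv(c["pose"])@[*P,1];u,v=c["fx"]*Q[0]/Q[2]+c["cx"],c["fy"]*Q[1]/Q[2]+c["cy"];print(((u-150)+.5)*7-.5,((v-160)+.5)*7-.5)
```

```text
[ 447.18418126 -227.65972363  147.40040075] [-1.79998917e+02 -2.95391655e-03  4.16669489e+00] 15.082881100326631 48.9468801766634
205.85627611345632 323.9328580363964
201.96033441614412 299.4536119844598
```

View pics/c6.png

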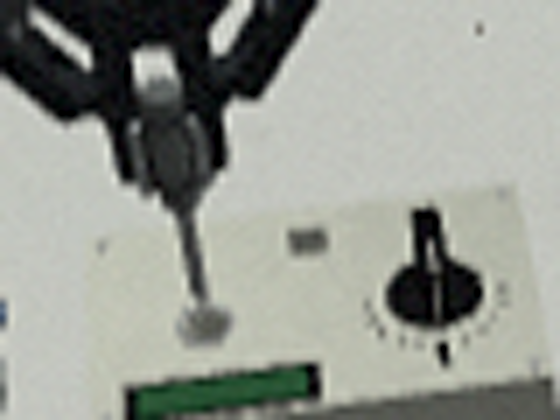

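The tip is at (202,299) in the crop, as predicted, just above the hole at (205,324). I'll lower it to just above the button.

Request:
jog_arm:
  rows:
    - [[0.5,0,6],[0,0,0]]
    - [[0.5,0,13],[0,0,0]]
    - [[0.5,0,20],[0,0,0]]
    - [[0.5,0,27],[0,0,0]]
    - [[0.5,0,33],[0,0,0]]
    - [[0.5,0,33],[0,0,0]]
    - [[0.5,0,33],[0,0,0]]

```text
time: 11.5
tool_pos: [447.4, -228.1, 114.1]
tcp_rot: [-180.0, 0.0, 4.1]
ft_force: [0.2, -0.5, -0.8]
finger_gap: 14.8
grip_force: 48.9
```

Request:
jog_arm:
  rows:
    - [[0,0,1],[0,0,0]]
    - [[0,0,2],[0,0,0]]
    - [[0,0,3],[0,0,0]]
    - [[0,0,4],[0,0,0]]
    - [[0,0,4],[0,0,0]]
    - [[0,0,4],[0,0,0]]

```text
time: 12.1
tool_pos: [447.7, -228.3, 110.5]
tcp_rot: [180.0, -0.0, 4.1]
ft_force: [-1.1, 0.3, 1.3]
finger_gap: 14.7
grip_force: 49.1
```

Request:
jog_arm:
  rows:
    - [[0,0,1],[0,0,0]]
    - [[0,0,2],[0,0,0]]
    - [[0,0,2],[0,0,0]]
    - [[0,0,2],[0,0,0]]

```text
time: 12.5
tool_pos: [447.6, -228.2, 108.4]
tcp_rot: [180.0, -0.0, 4.1]
ft_force: [0.1, -0.9, 2.9]
finger_gap: 14.7
grip_force: 49.2
```

Request:
jog_arm:
  rows:
    - [[0,0,1],[0,0,0]]
    - [[0,0,2],[0,0,0]]
    - [[0,0,2],[0,0,0]]
    - [[0,0,2],[0,0,0]]

```text
time: 12.9
tool_pos: [447.6, -228.2, 106.4]
tcp_rot: [180.0, -0.0, 4.1]
ft_force: [0.6, -0.3, 3.2]
finger_gap: 14.8
grip_force: 49.3
```

Request:
jog_arm:
  rows:
    - [[0,0,0.5],[0,0,0]]
    - [[0,0,1],[0,0,0]]
    - [[0,0,1],[0,0,0]]
    - [[0,0,1],[0,0,0]]

```text
time: 13.3
tool_pos: [447.8, -228.3, 105.9]
tcp_rot: [180.0, -0.0, 4.1]
ft_force: [-1.8, 1.1, 6.9]
finger_gap: 14.5
grip_force: 49.8
```

Request:
jog_arm:
  rows:
    - [[0,0,0.3],[0,0,0]]
    - [[0,0,0.6],[0,0,0]]
    - [[0,0,0.6],[0,0,0]]
    - [[0,0,0.6],[0,0,0]]

```text
time: 13.7
tool_pos: [448.0, -228.3, 105.8]
tcp_rot: [180.0, -0.1, 4.1]
ft_force: [-1.1, 1.5, 10.1]
finger_gap: 14.9
grip_force: 50.1
```

Request:
jog_arm:
  rows:
    - [[0,0,0],[0,0,0]]
    - [[0,0,0],[0,0,0]]
    - [[0,0,0],[0,0,0]]
    - [[0,0,0],[0,0,0]]
    - [[0,0,0],[0,0,0]]

```text
time: 14.2
tool_pos: [448.0, -228.4, 105.8]
tcp_rot: [180.0, -0.1, 4.1]
ft_force: [-0.7, 1.3, 9.9]
finger_gap: 14.8
grip_force: 50.1
```

```bash
python3 -c "
from bench import r
s=r.sense();print(s['ft_force'],s['tool_pos'],s['grip_force'])
if s['ft_force'][2]>7: print(r.hand_in())"
```

```text
[-0.69737781  1.291364    9.915185  ] [ 448.00944124 -228.36603011  105.76092709] 50.12669272720814
the job is handed in; nothing more can be done
None
```

I handed the job in at 14.2 s with the selector on its index mark and the gripped, upright stylus holding the button against its stop at about 10 N; hand-in returned no verdict.

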